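# Take the drying canister apart for washing

## Task

Take the steel drying canister apart for washing: lift off its tall lid and set it down knob up in the blue tray, then lift the basket out by its yellow grip and set it down upright in the white tray. Lower each part into its tray, do not drop it; leave the canister standing where it is, and do not knock over the jars, bottle and cup behind.

Things in the scene. Friction and masses are not known exactly. Their poses are not given: they have to be found in the camera images.
- lid_center (a point): Lid (sizes in mm): steel cap like an upside-down tin, diameter 120, 72 high; round black knob on top, diameter 32, from 76 to 100 above the lid's lower rim. Point half-way up its axis, 50 above the lower rim; z up. At the start it covers the canister's neck, its lower rim on the canister's collar; lift it 70 to clear the yellow grip inside. 0.25 kg.
- basket_center (a point): Basket (sizes in mm): holed aluminium cup, diameter 88, rim 66 high; on a bridge over its mouth an upright flat yellow grip, 44 along its x, 12 thick along its y, from 68 to 116 above the underside. Point half-way up its axis, 58 above the underside; z up. Stands loose on the canister's floor, hidden by the lid; grip then 42 above the canister's rim. Lift it 80 to clear. 0.22 kg.
- canister_center (a point): Canister (sizes in mm): open steel pot standing loose on the table, diameter 106, inside 98, 80 high, inner floor 6 above its underside; a collar of diameter 124, top 60 above the table, carries the lid. Point half-way up its axis, 40 above the table; z up. 0.9 kg.
- blue_tray_in (a point): Blue plastic tray for the lid, fixed to the table: 170 x 170 outside, walls 4 thick, 12 high (mm). Point at the centre of its inner floor; x and y along its sides, z up.
- white_tray_in (a point): White plastic tray for the basket, fixed to the table: 170 x 170 outside, walls 4 thick, 12 high (mm). Point at the centre of its inner floor; x and y along its sides, z up.
- amber_jar: Amber glass jar with black cap, diameter 58, 85 high; sizes in mm; bystander. Origin under its centre, z up.
- white_bottle: White plastic bottle with blue cap, diameter 56, 110 high; sizes in mm; bystander. Origin under its centre, z up.
- clear_jar: Clear glass jar with yellow cap, diameter 60, 75 high; sizes in mm; bystander. Origin under its centre, z up.
- steel_cup: Empty open steel cup, diameter 68, 70 high; sizes in mm; bystander. Origin under its centre, z up.
There are look-alikes about, which are no part of the job. What is shaped like the part that bears lid_center but brown or pink is not meant.

How it is judged (in metres and radians):
On the way, in this order (a step that is already met when the one before it is completed fails the run):
1. the lid, still held, is lowered into the blue tray (within 20 mm of standing on its floor), the basket still in the canister (horizontal distance between lid_center and blue_tray_in below 0.05 m and z of lid_center in the frame of blue_tray_in between 0.03 and 0.07 m and contact force between the fingers and lid above 0.3 N and horizontal distance between basket_center and canister_center below 0.02 m and z of basket_center in the frame of canister_center below 0.04 m).
2. the lid stands released in the blue tray, the basket still in the canister (horizontal distance between lid_center and blue_tray_in below 0.032 m and z of lid_center in the frame of blue_tray_in between 0.044 and 0.056 m and angle between lid_center's own z axis and vertical below 0.1 rad and contact force between the fingers and lid below 0.1 N and horizontal distance between basket_center and canister_center below 0.02 m and z of basket_center in the frame of canister_center below 0.04 m), for 0.1 s.
3. the basket, still held, is lowered into the white tray (within 20 mm of standing on its floor) (horizontal distance between basket_center and white_tray_in below 0.06 m and z of basket_center in the frame of white_tray_in between 0.038 and 0.078 m and contact force between the fingers and basket above 0.3 N).
At the end, for the whole second after the job is handed in: Lid flat and knob up on the blue tray's floor (axis within 32 mm of its centre), basket flat and upright on the white tray's floor (within 52 mm of its centre), canister upright within 60 mm of where it was; tilts under 0.1 rad, all three at rest (horizontal distance between lid_center and blue_tray_in below 0.032 m and z of lid_center in the frame of blue_tray_in between 0.044 and 0.056 m and angle between each of lid_center, basket_center, canister_center's own z axis and vertical below 0.1 rad and horizontal distance between basket_center and white_tray_in below 0.052 m and z of basket_center in the frame of white_tray_in between 0.052 and 0.064 m and distance of canister_center from where it was at the start of the episode below 0.06 m and linear speed of each of lid, basket, canister below 0.02 m/s); the robot touches nothing.
It fails at once if the canister is tipped (over 0.4 rad) (angle between canister_center's own z axis and vertical above 0.4 rad).
It fails at once if the amber jar is knocked over (tilt over 0.6 rad) (angle between amber_jar's own z axis and vertical above 0.6 rad).
It fails at once if the white bottle is knocked over (tilt over 0.6 rad) (angle between white_bottle's own z axis and vertical above 0.6 rad).
It fails at once if the clear jar is knocked over (tilt over 0.6 rad) (angle between clear_jar's own z axis and vertical above 0.6 rad).
It fails at once if the steel cup is knocked over (tilt over 0.6 rad) (angle between steel_cup's own z axis and vertical above 0.6 rad).
It also fails if it takes over 72 s, if anything falls off the work surface, if the arm or the gripper's body presses on something with over 40 N, if the wrist force passes 120 N, or if a joint passes its speed limit or range.

## Robot

A 6-joint arm with a two-finger parallel gripper is mounted at the origin on the work surface. World frame = base frame: x ahead of the robot, y to its left, z up, the work surface at z = 0. Lengths are in mm, angles in rad, forces in N, time in s.
With the tool pointing down it reaches from about 275 to 975 mm from the base axis. Payload 8.4 kg.
Tool frame: the origin (TCP) lies midway between the tips of the shut fingers; the grasp point (between the pads) lies 19 mm behind it (robot.grasp_offset is the distance from the TCP to the grasp point, in mm); z points along the fingers, x is the direction in which the jaws open and shut, and the axes are right-handed (so a half turn about z gives the same grasp; the last joint's range is limited). The gripper opens to 92 mm and grips with 3 to 60 N. Pads are 20 mm wide; open, the fingers measure 128 mm over their backs; the gripper's body (75 mm by 189 mm) begins 69 mm behind the grasp point.
Start: joints at [-1.146, 0.353, 1.633, -0, 1.155, -0.002], TCP at [258.724, -568.937, 214.583] pointing down, gripper open.
Joint ranges: [-2.63, 2.63], [-0.92, 2.1], [0.06, 2.66], [-1.3, 4.44], [0, 2.69], [-3.02, 3.02]. Speed limits (rad/s): [2.22, 2.22, 2.79, 3.14, 3.14, 3.14].

## Interface

Orientations are given as a rotation vector (axis times angle).
In Python, from station import robot gives the robot as it stands.
- The arm moves only by the shell command python3 -m handwheel 'ROWS' [FORCE]. ROWS is JSON, a list of rows, each a list of 3 entries, a list of its own where there are three numbers: the shift along the tool's x, y, z in mm, then the turn, a rotation vector about the tool's x, y, z in rad, then the finger opening in mm, from 0 to 91.9. In form: [[[dx, dy, dz], [ax, ay, az], jaw], ...]. A call has 1 to 8 rows; each row shifts and turns the pose as measured when the row begins, along the tool's axes as they then stand; what a row does not reach is not made up. A row lasts 1/8 s, in which the tool goes at most 62.5 mm and 10.7 degrees, less where a joint would pass 70% of its speed; a pose out of reach is approached as far as the arm can. A call is refused whole if a number of a shift passes 62.5 or a number of a turn 0.188, either way. A call with a gripper value outside its range is refused whole. The fingers move at their own pace and stop on an object; FORCE is the grip in N (left out, the last holds). Time passes only in rows, so rows that do not move let the fingers close. It gives the time, the measured TCP pose, the force and the opening at its end, in the units of the state.
- robot.get_obs(): the state, without advancing time (a new reading comes with each control period).
- robot.camera(name): name is "scene" or "side" or "wrist"; returns a dict with "pixels" (400x640x3 uint8, red, green, blue), "depth" (400x640 float32, mm along the optical axis (not along the pixel's ray), 0 where there is no reading), "camera_matrix" (3x3 intrinsics, pixels), "k1" (the pictures are not rectified: a ray, as slopes to the right and down, at radius r is drawn at 1 + k1 r^2 times it, then the intrinsics apply), "rvec" (rotation vector, rad) and "tvec" (3), from world to camera coordinates, as OpenCV has them; the wrist camera has in their place "tool_from_camera" (4x4, takes a point from camera to tool coordinates, whose origin is the TCP and whose axes are the tool frame's). Camera axes: x right, y down, z forward; pixel columns grow to the right and rows downward; lengths in mm; the calibration is good to about 2 mm. A picture is of the moment at which its call begins: read the wrist's pose just before it.
- robot.hand_in(): hands the job in, once; it reports no verdict.
The state is a dict: "time": time; "q": joint angles; "joint_velocities": joint speeds; "effort": joint torques, N m; "tcp_pos": TCP position; "tcp_rot": TCP orientation; "force": force on the tool from outside, world axes, zero at the start; "ft_torque": the same for the moment, N m; "grip_width": opening from 0.0 (shut) to 1.0 (fully open).
Only numpy, scipy, OpenCV 4.12 (cv2) and the standard library are available. Lean on these libraries where they do the work, as an engineer would, in place of code of your own. Each camera call takes 0.05 s, during which the arm holds its last target. There are 200 camera calls.

## Working session

There is one attempt and no reset: what is moved stays moved. The work goes in short steps, Python scripts to look and compute and a shell command to move; the robot and the scene stay as the last step left them, time stands still between calls to the robot, and variables do not carry over. Pictures are saved under pics/ and viewed, about 8 in all and at most 12, crops included, and the job is handed in when it is done.

```bash
mkdir -p pics; cat > h.py <<'E'
import numpy as np, cv2
from scipy.spatial.transform import Rotation as R
from station import robot
def cam(n):
    o=robot.get_obs(); c=robot.camera(n)
    if 'tool_from_camera' in c:
        T=np.eye(4);T[:3,:3]=R.from_rotvec(o['tcp_rot']).as_matrix();T[:3,3]=o['tcp_pos']
        c['W']=T@np.array(c['tool_from_camera'])
    else:
        M=np.eye(4);M[:3,:3]=R.from_rotvec(np.ravel(c['rvec'])).as_matrix();M[:3,3]=np.ravel(c['tvec'])
        c['W']=np.linalg.inv(M)
    return c
def ray(c,u,v):
    p=cv2.undistortPoints(np.array([[[u,v]]],float),np.array(c['camera_matrix'],float),np.array([c['k1'],0,0,0],float))[0,0]
    return c['W'][:3,3],c['W'][:3,:3]@np.array([p[0],p[1],1])
def onz(c,u,v,z):
    o,d=ray(c,u,v);return o+d*(z-o[2])/d[2]
def dep(c,u,v):
    o,d=ray(c,u,v);return o+d*c['depth'][int(v),int(u)]
def save(c,n,box=None,s=1):
    im=c['pixels'][:,:,::-1]
    if box: x,y,w,h=box; im=im[y:y+h,x:x+w]
    cv2.imwrite('pics/'+n,cv2.resize(im,None,fx=s,fy=s,interpolation=cv2.INTER_CUBIC))
E
python3 - <<'E'
from h import *
import pickle
cs={n:cam(n) for n in('scene','side')}
pickle.dump(cs,open('c0.pkl','wb'))
for n in cs: save(cs[n],n+'0.png'); print(n,cs[n]['W'].round(2).tolist(),cs[n]['camera_matrix'],cs[n]['k1'])
print(robot.get_obs())
E
```

```text
scene [[-0.04, 0.58, -0.81, 1406.22], [1.0, 0.03, -0.03, 14.5], [0.0, -0.81, -0.58, 697.96], [0.0, 0.0, 0.0, 1.0]] [[458.34366508   0.         312.83636867]
 [  0.         458.34366508 199.29022978]
 [  0.           0.           1.        ]] -0.07239601533541612
side [[0.99, -0.09, 0.07, 525.87], [-0.11, -0.74, 0.67, -693.38], [-0.01, -0.67, -0.74, 814.63], [0.0, 0.0, 0.0, 1.0]] [[437.09607985   0.         326.1827287 ]
 [  0.         437.09607985 198.38369086]
 [  0.           0.           1.        ]] -0.07726694055642652
{'time': 0.1, 'q': array([-1.14640822e+00,  3.53551543e-01,  1.63407593e+00,  1.73837104e-05,
        1.15523368e+00, -2.40350946e-03]), 'joint_velocities': array([-0.00088009, -0.00290412, -0.00117778,  0.00022158,  0.00055917,
       -0.00015161]), 'effort': array([ 2.29661222e-03, -5.94905448e+01, -3.34927833e+01,  7.00031267e-02,
        1.84189965e-02, -1.81967448e-05]), 'tcp_pos': array([ 258.53069725, -568.50859373,  213.94894701]), 'tcp_rot': array([-2.64091294e+00,  1.70022546e+00,  1.65883322e-03]), 'force': array([-0.13625062,  0.02639175,  0.13009025]), 'ft_torque': array([ 0.03908208, -0.04043942, -0.01803952]), 'grip_width': 1.0008941943207135}
```

View pics/scene0.png

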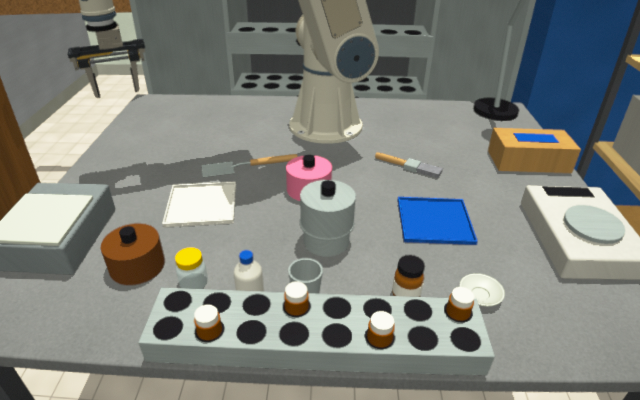

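View pics/side0.png

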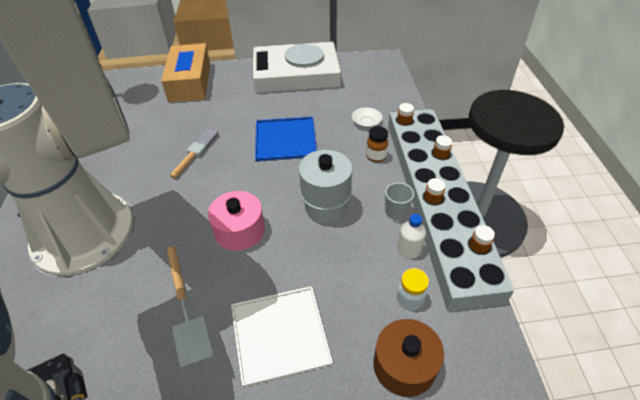

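```bash
python3 - <<'E'
from h import *
import pickle
cs=pickle.load(open('c0.pkl','rb'))
def tri(a,b):
    A=[];B=[]
    for o,d in(a,b):
        d=d/np.linalg.norm(d);P=np.eye(3)-np.outer(d,d);A.append(P);B.append(P@o)
    p=np.linalg.lstsq(np.vstack(A),np.hstack(B),rcond=None)[0]
    return p.round(1),[round(float(np.linalg.norm(P@p-q)),1) for P,q in zip(A,B)]
def blob(m,box):
    x,y,w,h=box;k=np.zeros(m.shape,np.uint8);k[y:y+h,x:x+w]=m[y:y+h,x:x+w]
    n,l,s,c=cv2.connectedComponentsWithStats(k)
    i=1+np.argmax(s[1:,4]);return (l==i).astype(np.uint8),c[i],s[i]
K={}
for n,kb in(('scene',(315,175,28,22)),('side',(312,148,28,24))):
    c=cs[n];im=c['pixels'].astype(int);r,g,b=im[...,0],im[...,1],im[...,2]
    m,ce,s=blob((im.max(2)<60),kb);K[n]=ray(c,*ce);print(n,'knob',ce.round(1),s, 'onz148',onz(c,*ce,148).round(1),'dep',dep(c,*ce).round(1))
    for nm,mm,bx in(('blue',(b>120)&(r<70)&(g<110),(380,180,120,75) if n=='scene' else (240,105,90,65)),
                 ('white',im.min(2)>185,(155,175,90,55) if n=='scene' else (220,280,120,110))):
        m,ce,s=blob(mm,bx)
        cn=cv2.findContours(m,cv2.RETR_EXTERNAL,cv2.CHAIN_APPROX_NONE)[0];cn=max(cn,key=cv2.contourArea)
        w=np.array([onz(c,*p[0],12)[:2] for p in cn],np.float32)
        print(n,nm,s,'rect',cv2.minAreaRect(w),'dep',dep(c,*ce).round(1))
print('knob tri',tri(K['scene'],K['side']))
for nm,n,u,v,z in(('amber','scene',410,266,85),('bottle','scene',247,257,110),('clear','scene',190,257,75),('cup','scene',305,272,70),('cup','side',399,195,70),('amber','side',377,136,85),('bottle','side',416,221,110),('clear','side',415,280,75)):
    print(nm,n,onz(cs[n],u,v,z).round())
a=cs['scene']['pixels'][150:270,250:390,::-1];b=cs['side']['pixels'][130:250,260:400,::-1]
cv2.imwrite('pics/crop1.png',cv2.resize(np.hstack([a,b]),None,fx=2.8,fy=2.8,interpolation=cv2.INTER_CUBIC))
o=robot.get_obs();print(R.from_rotvec(o['tcp_rot']).as_matrix().round(3))
E
```

```text
scene knob [327.9 188.2] [322 181  13  15 178] onz148 [596.9  13.8 148. ] dep [613.   13.8 158.9]
scene blue [ 398  197   79   47 2960] rect ((517.015380859375, 277.19549560546875), (169.50218200683594, 178.09535217285156), 88.92684936523438) dep [509.9 281.1   3. ]
scene white [ 162  185   72   39 2213] rect ((472.69024658203125, -310.6656799316406), (167.32861328125, 171.05355834960938), 8.212600708007812) dep [ 475.2 -319.1    2.2]
side knob [325.1 162.1] [319 155  13  15 161] onz148 [595.9  12.4 148. ] dep [594.6  -1.3 160.9]
side blue [ 256  117   60   42 2221] rect ((509.18560791015625, 274.96893310546875), (170.95956420898438, 166.97280883789062), 89.58287048339844) dep [506.7 283.3   1.2]
side white [ 233  286  100   99 6493] rect ((468.38153076171875, -311.74493408203125), (171.05438232421875, 171.2451934814453), 8.229135513305664) dep [ 472.6 -321.9    4.4]
knob tri (array([595.9,  13.6, 147.1]), [0.2, 0.2])
amber scene [762. 176.  85.]
bottle scene [ 778. -134.  110.]
clear scene [ 747. -256.   75.]
cup scene [772. -25.  70.]
cup side [762. -35.  70.]
amber side [746. 161.  85.]
bottle side [ 768. -146.  110.]
clear side [ 742. -264.   75.]
[[ 0.414 -0.91  -0.001]
 [-0.91  -0.414  0.001]
 [-0.001 -0.    -1.   ]]
```

View pics/crop1.png

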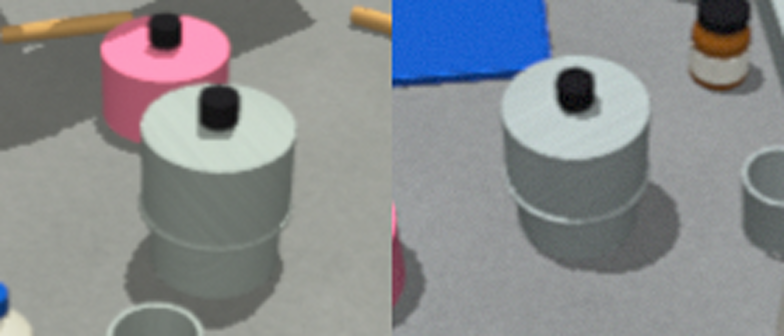

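Candidates: the steel lid at scene (328,210), the pink one at (309,178) and the brown one at (133,253). The steel one is meant: it is the only one sitting on a collared steel pot, and pink and brown are excluded. Its knob triangulates to (596, 13.5, 147), and the expected height is 148.

```bash
python3 -m handwheel '[[[-30,-42,0],[0,0,0],91],[[-30,-42,0],[0,0,0],91],[[-30,-42,0],[0,0,0],91],[[-30,-42,0],[0,0,0],91],[[-30,-42,0],[0,0,0],91],[[-30,-42,0],[0,0,0],91],[[-30,-42,0],[0,0,0],91],[[0,0,0],[0,0,0],91]]' 20
```

```text
time: 1.1
tcp_pos: [443.2, -246.1, 211.9]
tcp_rot: [-2.638, 1.703, 0.006]
force: [-0.6, -0.1, 0.8]
grip_width: 0.99
```

```bash
python3 -m handwheel '[[[-28,-40,0],[0,0,0],91],[[-28,-40,0],[0,0,0],91],[[-28,-40,0],[0,0,0],91],[[-28,-40,0],[0,0,0],91],[[-28,-40,0],[0,0,0],91],[[-20,-30,0],[0,0,0],91],[[0,0,0],[0,0,0],91]]' 20
cat >> h.py <<'E'
def go(x,y,z):
    o=robot.get_obs();M=R.from_rotvec(o['tcp_rot']).as_matrix()
    print('t',round(o['time'],2),'pos',o['tcp_pos'].round(1),'F',o['force'].round(1),'grip',round(o['grip_width']*91.9,1),'tool shift',(M.T@(np.array([x,y,z])-o['tcp_pos'])).round(1),'xaxis',M[:,0].round(3),'z',M[:,2].round(3),'q',o['q'].round(2))
E
python3 -c "
from h import *
go(596,13.4,190)"
```

```text
time: 1.98
tcp_pos: [590.1, -4.4, 210.4]
tcp_rot: [2.635, -1.708, -0.006]
force: [-0.7, 0.9, -0.2]
grip_width: 0.989
t 1.98 pos [590.1  -4.4 210.4] F [-0.7  0.9 -0.2] grip 90.9 tool shift [-13.8 -12.7  20.4] xaxis [ 0.408 -0.913 -0.002] z [-0.004  0.001 -1.   ] q [-0.01  0.31  1.71  0.    1.13  1.14]
```

```bash
python3 -m handwheel '[[[-14,-13,20],[0,0,0],91],[[0,0,0],[0,0,0],91],[[0,0,0],[0,0,0],91]]' 20
python3 -c "
from h import *
go(596,13.4,137)
c=cam('wrist');save(c,'w1.png')
im=c['pixels'].astype(int);print(c['W'].round(2).tolist())
o=robot.get_obs()"
```

```text
time: 2.35
tcp_pos: [595.0, 12.1, 187.8]
tcp_rot: [2.631, -1.709, -0.009]
force: [0.6, -0.8, -0.1]
grip_width: 0.99
t 2.35 pos [595.   12.1 187.8] F [ 0.6 -0.8 -0.1] grip 91.0 tool shift [-0.7 -1.8 50.8] xaxis [ 0.406 -0.914 -0.002] z [-0.007 -0.    -1.   ] q [ 0.02  0.34  1.72 -0.    1.09  1.17]
[[0.41, -0.87, -0.26, 668.82], [-0.91, -0.39, -0.11, 44.23], [-0.0, 0.29, -0.96, 358.26], [0.0, 0.0, 0.0, 1.0]]
```

View pics/w1.png

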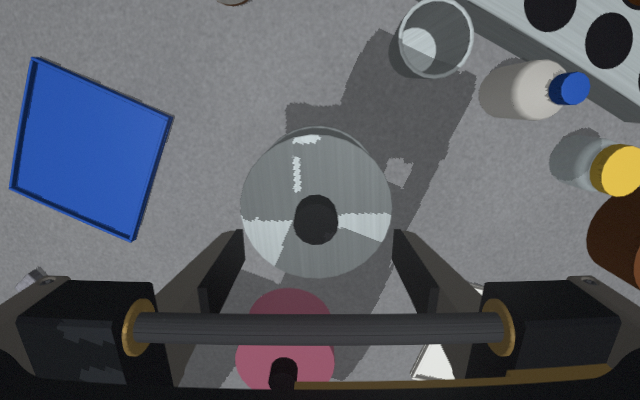

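The wrist picture shows the knob at (316,220), centred between the fingers, with the blue tray at (90,150). I'll descend, keeping the tips above the lid's top at z 132.

```bash
python3 -m handwheel '[[[-1,-2,20],[0,0,0],91],[[0,0,20],[0,0,0],91],[[0,0,9],[0,0,0],91],[[0,0,0],[0,0,0],91]]' 25
python3 -m handwheel '[[[0,0,0],[0,0,0],60],[[0,0,0],[0,0,0],40],[[0,0,0],[0,0,0],20],[[0,0,0],[0,0,0],20],[[0,0,0],[0,0,0],20]]' 25
python3 -c "
from h import *
go(596,13.4,137)"
```

```text
time: 2.9
tcp_pos: [596.4, 11.7, 139.2]
tcp_rot: [2.63, -1.713, -0.006]
force: [0.3, 0.1, -0.1]
grip_width: 0.989
time: 3.52
tcp_pos: [597.6, 11.5, 141.5]
tcp_rot: [2.631, -1.715, -0.001]
force: [0.3, 0.4, 0.8]
grip_width: 0.469
t 3.52 pos [597.6  11.5 141.5] F [0.3 0.4 0.8] grip 43.1 tool shift [-2.4  0.7  4.5] xaxis [ 0.404 -0.915 -0.   ] z [-0.001 -0.    -1.   ] q [ 0.02  0.39  1.76 -0.    1.    1.17]
```

```bash
python3 -m handwheel '[[[-2,0,4],[0,0,0],20],[[0,0,0],[0,0,0],20],[[0,0,0],[0,0,0],20],[[0,0,0],[0,0,0],20]]' 25
python3 -c "
from h import *
go(596,13.4,137)"
```

```text
time: 4.03
tcp_pos: [596.7, 13.8, 137.3]
tcp_rot: [2.631, -1.715, -0.002]
force: [0.4, 0.1, 0.8]
grip_width: 0.342
t 4.03 pos [596.7  13.8 137.3] F [0.4 0.1 0.8] grip 31.4 tool shift [0.1 0.8 0.3] xaxis [ 0.404 -0.915 -0.   ] z [-0.001 -0.    -1.   ] q [ 0.02  0.39  1.76 -0.    0.99  1.18]
```

```bash
python3 -m handwheel '[[[0,0,0],[0,0,0],20],[[0,0,-10],[0,0,0],20],[[0,0,-15],[0,0,0],20],[[0,0,-15],[0,0,0],20],[[0,0,-15],[0,0,0],20],[[0,0,-15],[0,0,0],20],[[0,0,-15],[0,0,0],20],[[0,0,-10],[0,0,0],20]]' 30
python3 -c "
from h import *
go(512,276,232)"
```

```text
time: 5.03
tcp_pos: [596.3, 13.6, 238.8]
tcp_rot: [2.631, -1.714, -0.003]
force: [0.5, 0.4, -2.6]
grip_width: 0.341
t 5.03 pos [596.3  13.6 238.8] F [ 0.5  0.4 -2.6] grip 31.4 tool shift [-274.1  -28.9    6.9] xaxis [ 0.404 -0.915 -0.001] z [-0.002 -0.    -1.   ] q [ 0.02  0.29  1.67 -0.    1.19  1.18]
```

```bash
python3 -m handwheel '[[[-15,-2,0],[0,0,0],20],[[-30,-3,0],[0,0,0],20],[[-40,-4,0],[0,0,0],20],[[-40,-4,0],[0,0,0],20],[[-40,-4,0],[0,0,0],20],[[-40,-4,0],[0,0,0],20],[[-30,-4,0],[0,0,0],20],[[-15,-2,0],[0,0,0],20]]' 30
python3 -m handwheel '[[[0,0,0],[0,0,0],20],[[0,0,0],[0,0,0],20]]'
python3 -c "
from h import *
go(512,276,120)"
```

```text
time: 6.02
tcp_pos: [512.8, 264.3, 235.6]
tcp_rot: [2.627, -1.714, -0.01]
force: [0.5, -0.8, -2.9]
grip_width: 0.342
time: 6.28
tcp_pos: [512.1, 264.4, 234.9]
tcp_rot: [2.627, -1.711, -0.01]
force: [0.5, 0.1, -3.1]
grip_width: 0.342
t 6.28 pos [512.1 264.4 234.9] F [ 0.5  0.1 -3.1] grip 31.4 tool shift [-10.5  -5.6 114.9] xaxis [ 0.404 -0.915 -0.002] z [-0.009 -0.002 -1.   ] q [0.47 0.26 1.71 0.   1.18 1.63]
```

```bash
python3 -m handwheel '[[[-10,-6,15],[0.009,0.002,0],20],[[0,0,25],[0,0,0],20],[[0,0,25],[0,0,0],20],[[0,0,25],[0,0,0],20],[[0,0,18],[0,0,0],20],[[0,0,8],[0,0,0],20],[[0,0,0],[0,0,0],20]]' 30
python3 -c "
from h import *
go(512,276,80)
cs={n:cam(n) for n in('scene','side')}
import pickle;pickle.dump(cs,open('c1.pkl','wb'))
a=cs['scene']['pixels'][130:290,280:500,::-1];b=cs['side']['pixels'][70:230,220:440,::-1]
cv2.imwrite('pics/crop2.png',cv2.resize(np.hstack([a,b]),None,fx=1.8,fy=1.8,interpolation=cv2.INTER_CUBIC))"
```

```text
time: 7.15
tcp_pos: [515.0, 273.8, 110.6]
tcp_rot: [-2.626, 1.724, -0.001]
force: [-0.4, -1.0, -2.3]
grip_width: 0.342
t 7.15 pos [515.  273.8 110.6] F [-0.4 -1.  -2.3] grip 31.4 tool shift [-3.2  1.9 30.6] xaxis [ 0.397 -0.918  0.001] z [ 0.001 -0.    -1.   ] q [ 0.49  0.41  1.81 -0.    0.92  1.65]
```

View pics/crop2.png

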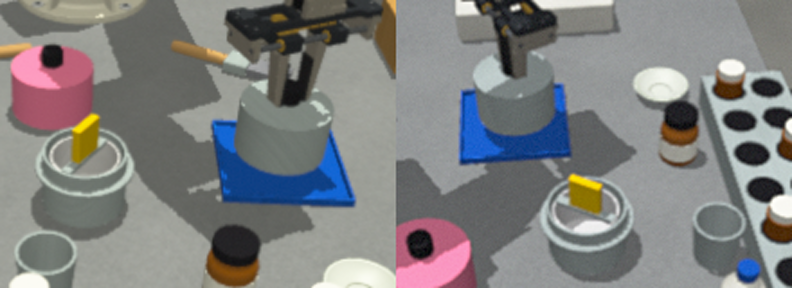

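The lid hangs level over the blue tray at crop (285,125), and the basket stays in the canister with its yellow grip exposed at scene crop (86,140). I'll lower it slowly.

```bash
python3 -m handwheel '[[[-3,2,10],[0,0,0],20],[[0,0,8],[0,0,0],20],[[0,0,4],[0,0,0],20],[[0,0,2],[0,0,0],20],[[0,0,0],[0,0,0],20]]'
python3 -c "
from h import *
go(512,276,80)
import pickle
cs=pickle.load(open('c1.pkl','rb'))
for n,bx in(('scene',(300,180,60,60)),('side',(300,160,60,60))):
    c=cs[n];im=c['pixels'].astype(int);m=((im[...,0]>150)&(im[...,2]<80)&(im[...,1]>110)).astype(np.uint8)
    k=np.zeros_like(m);x,y,w,h=bx;k[y:y+h,x:x+w]=m[y:y+h,x:x+w]
    cn=max(cv2.findContours(k,cv2.RETR_EXTERNAL,cv2.CHAIN_APPROX_NONE)[0],key=cv2.contourArea)
    print(n,cv2.boundingRect(cn),cv2.approxPolyDP(cn,1.5,True)[:,0].tolist())
    mo=cv2.moments(cn);u,v=mo['m10']/mo['m00'],mo['m01']/mo['m00'];print(u,v,onz(c,u,v,98).round(1))
"
```

```text
time: 7.88
tcp_pos: [513.3, 276.9, 87.4]
tcp_rot: [-2.623, 1.722, -0.005]
force: [0.0, 0.3, -2.5]
grip_width: 0.34
t 7.88 pos [513.3 276.9  87.4] F [ 0.   0.3 -2.5] grip 31.2 tool shift [0.3 1.5 7.4] xaxis [ 0.398 -0.918  0.   ] z [ 0.005  0.002 -1.   ] q [ 0.49  0.44  1.83 -0.    0.87  1.66]
scene (320, 193, 15, 27) [[333, 193], [328, 194], [320, 202], [322, 219], [323, 205], [334, 196]]
325.57560975609755 202.28455284552842 [579.4   9.6  98. ]
side (316, 167, 19, 9) [[316, 168], [317, 171], [329, 175], [334, 173], [320, 167]]
324.52272727272725 171.1590909090909 [596.5  34.7  98. ]
```

```bash
python3 -m handwheel '[[[0,0,3],[0,0,0],20],[[0,0,2],[0,0,0],20],[[0,0,1],[0,0,0],20],[[0,0,0],[0,0,0],20]]'
python3 -c "
from h import *
go(512,276,80)"
```

```text
time: 8.38
tcp_pos: [513.8, 277.1, 81.5]
tcp_rot: [-2.622, 1.721, -0.006]
force: [0.1, 0.7, -2.6]
grip_width: 0.34
t 8.38 pos [513.8 277.1  81.5] F [ 0.1  0.7 -2.6] grip 31.2 tool shift [0.3 2.1 1.5] xaxis [ 0.398 -0.918  0.   ] z [ 0.006  0.002 -1.   ] q [ 0.49  0.44  1.83 -0.    0.86  1.66]
```

```bash
python3 -m handwheel '[[[0,1,1],[0,0,0],20],[[0,0,1],[0,0,0],20],[[0,0,0],[0,0,0],20]]'
python3 -m handwheel '[[[0,0,1],[0,0,0],20],[[0,0,0],[0,0,0],20]]'
```

```text
time: 8.75
tcp_pos: [514.0, 277.2, 81.4]
tcp_rot: [-2.62, 1.72, -0.008]
force: [-0.4, -0.0, -2.5]
grip_width: 0.343
time: 9.0
tcp_pos: [514.2, 277.2, 81.3]
tcp_rot: [-2.62, 1.72, -0.008]
force: [-0.3, 0.1, -2.3]
grip_width: 0.343
```

```bash
python3 -m handwheel '[[[0,0,3],[0,0,0],20],[[0,0,2],[0,0,0],20]]'
python3 -m handwheel '[[[0,0,2],[0,0,0],20],[[0,0,0],[0,0,0],20]]'
```

```text
time: 9.25
tcp_pos: [514.7, 277.4, 80.8]
tcp_rot: [-2.619, 1.719, -0.009]
force: [-7.4, -4.3, 21.0]
grip_width: 0.342
time: 9.5
tcp_pos: [514.5, 277.4, 81.1]
tcp_rot: [-2.619, 1.719, -0.009]
force: [0.2, -0.4, -3.2]
grip_width: 0.343
```

Contact with the floor at TCP 81 (the expected standing height is 77 plus the tray floor). Release, then back off.

```bash
python3 -m handwheel '[[[0,0,0],[0,0,0],40],[[0,0,0],[0,0,0],55],[[0,0,0],[0,0,0],70],[[0,0,0],[0,0,0],90],[[0,0,-20],[0,0,0],90],[[0,0,-40],[0,0,0],90],[[0,0,-40],[0,0,0],90],[[0,0,-30],[0,0,0],90]]'
python3 -c "
from h import *
go(596,13,210)"
```

```text
time: 10.5
tcp_pos: [511.6, 276.0, 210.6]
tcp_rot: [-2.624, 1.722, -0.004]
force: [1.2, -0.3, -0.7]
grip_width: 0.98
t 10.5 pos [511.6 276.  210.6] F [ 1.2 -0.3 -0.7] grip 90.0 tool shift [274.9  27.2   0.7] xaxis [ 0.398 -0.918  0.001] z [ 0.004  0.001 -1.   ] q [ 0.49  0.29  1.74 -0.    1.11  1.66]
```

```bash
python3 -m handwheel '[[[35,3,0],[0,0,0],90],[[40,4,0],[0,0,0],90],[[40,4,0],[0,0,0],90],[[40,4,0],[0,0,0],90],[[40,4,0],[0,0,0],90],[[40,4,0],[0,0,0],90],[[25,3,0],[0,0,0],90],[[0,0,0],[0,0,0],90]]'
python3 - <<'E'
from h import *
go(596,13,170)
c=cam('wrist');save(c,'w2.png')
hsv=cv2.cvtColor(c['pixels'],cv2.COLOR_RGB2HSV)
m=cv2.inRange(hsv,(18,140,60),(34,255,255))
for q in cv2.findContours(m,cv2.RETR_EXTERNAL,cv2.CHAIN_APPROX_NONE)[0]:
    if cv2.contourArea(q)<60: continue
    w=np.array([onz(c,*p[0],122)[:2] for p in q],np.float32)
    print(cv2.boundingRect(q),cv2.minAreaRect(w))
E
```

```text
time: 11.5
tcp_pos: [595.6, 21.0, 213.8]
tcp_rot: [-2.62, 1.717, -0.01]
force: [0.0, -0.1, -0.1]
grip_width: 0.978
t 11.5 pos [595.6  21.  213.8] F [ 0.  -0.1 -0.1] grip 89.9 tool shift [ 7.5  3.3 43.8] xaxis [ 0.399 -0.917  0.001] z [ 0.01   0.004 -1.   ] q [0.03 0.3  1.71 0.   1.12 1.19]
(303, 188, 44, 34) ((595.0551147460938, 13.99123764038086), (11.099818229675293, 42.99645233154297), 56.980812072753906)
(576, 145, 52, 49) ((729.8063354492188, -208.40130615234375), (43.72216796875, 54.791175842285156), 7.898786544799805)
```

View pics/w2.png

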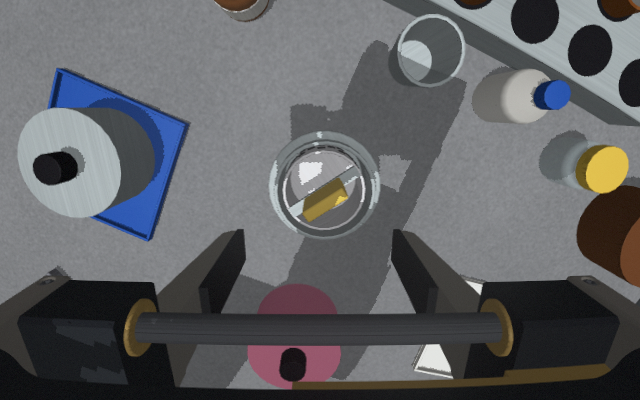

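The wrist picture shows the lid free in the blue tray (70,165) and the yellow grip at (325,205). The grip measures 43 x 11 mm at (595, 14), its thin axis at 57°, against 44 x 12 given. The jaws need a turn of +0.986 rad about the tool's z.

```bash
python3 -m handwheel '[[[6,3,0],[0,0,0],65],[[0,0,0],[0,0,0.16],65],[[0,0,0],[0,0,0.16],65],[[0,0,0],[0,0,0.16],65],[[0,0,0],[0,0,0.16],65],[[0,0,0],[0,0,0.16],65],[[0,0,0],[0,0,0.16],65],[[0,0,0],[0,0,0],65]]'
python3 -c "
from h import *
go(595.2,14,91)
o=robot.get_obs();M=R.from_rotvec(o['tcp_rot']).as_matrix();print(np.degrees(np.arctan2(M[1,0],M[0,0])))"
```

```text
time: 12.55
tcp_pos: [592.3, 21.3, 213.7]
tcp_rot: [-1.504, 2.747, 0.001]
force: [0.6, 0.8, 0.2]
grip_width: 0.711
t 12.55 pos [592.3  21.3 213.7] F [0.6 0.8 0.2] grip 65.4 tool shift [  5.7  -5.8 122.6] xaxis [-0.539 -0.842 -0.009] z [ 0.009  0.005 -1.   ] q [0.03 0.3  1.71 0.01 1.12 2.17]
-122.5959597449336
```

```bash
python3 -m handwheel '[[[6,-6,0],[-0.005,0.009,0],65],[[0,0,0],[0,0,0],65],[[0,0,25],[0,0,0],65],[[0,0,25],[0,0,0],65],[[0,0,0],[0,0,0],65]]'
python3 -c "
from h import *
go(595.2,14,91)"
```

```text
time: 13.18
tcp_pos: [594.7, 12.8, 163.2]
tcp_rot: [-1.524, 2.747, -0.0]
force: [0.1, -0.0, -0.2]
grip_width: 0.707
t 13.18 pos [594.7  12.8 163.2] F [ 0.1 -0.  -0.2] grip 65.0 tool shift [-1.3  0.2 72.2] xaxis [-0.529 -0.848 -0.   ] z [ 0.  0. -1.] q [0.02 0.36 1.75 0.   1.03 2.15]
```

```bash
python3 -m handwheel '[[[-1,0,25],[0,0,0.01],65],[[0,0,25],[0,0,0],65],[[0,0,15],[0,0,0],65],[[0,0,5],[0,0,0],65],[[0,0,0],[0,0,0],65]]'
python3 -c "
from h import *
go(595.2,14,91)
c=cam('wrist');save(c,'w3.png')"
```

```text
time: 13.8
tcp_pos: [598.9, 13.6, 96.2]
tcp_rot: [-1.511, 2.748, -0.004]
force: [-0.2, -0.3, 0.3]
grip_width: 0.704
t 13.8 pos [598.9  13.6  96.2] F [-0.2 -0.3  0.3] grip 64.7 tool shift [1.6 3.4 5.2] xaxis [-0.535 -0.845 -0.004] z [ 0.006  0.    -1.   ] q [0.02 0.44 1.79 0.   0.9  2.16]
```

View pics/w3.png

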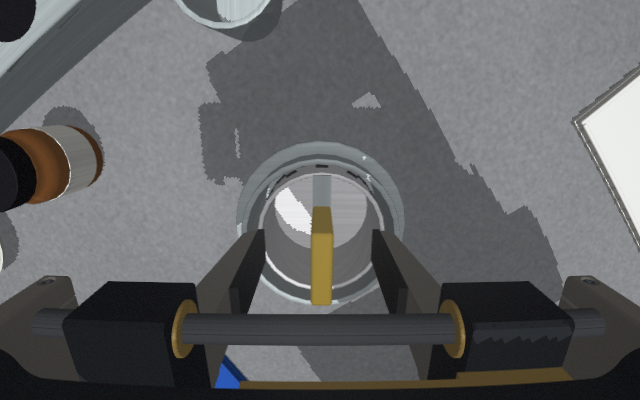

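The grip at (321,255) is centred between the fingers and parallel to the pads. Now close.

```bash
python3 -m handwheel '[[[1,4,5],[0,0.006,0],65],[[0,0,0],[0,0,0],40],[[0,0,0],[0,0,0],25],[[0,0,0],[0,0,0],5],[[0,0,0],[0,0,0],5],[[0,0,0],[0,0,0],5],[[0,0,0],[0,0,0],5],[[0,0,0],[0,0,0],5]]' 30
python3 -c "
from h import *
go(595.2,14,91)"
```

```text
time: 14.85
tcp_pos: [595.6, 15.0, 92.6]
tcp_rot: [-1.513, 2.751, -0.011]
force: [-0.2, 0.0, -2.0]
grip_width: 0.125
t 14.85 pos [595.6  15.   92.6] F [-0.2  0.  -2. ] grip 11.5 tool shift [ 1.  -0.1  1.6] xaxis [-0.535 -0.845  0.002] z [ 0.005 -0.005 -1.   ] q [ 0.03  0.45  1.8  -0.01  0.89  2.17]
```

```bash
python3 -m handwheel '[[[0,0,-8],[0,0,0],5],[[0,0,-14],[0,0,0],5],[[0,0,-16],[0,0,0],5],[[0,0,-16],[0,0,0],5],[[0,0,-16],[0,0,0],5],[[0,0,-16],[0,0,0],5],[[0,0,-16],[0,0,0],5],[[0,0,-10],[0,0,0],5]]' 30
python3 -c "
from h import *
go(470,-311,205)"
```

```text
time: 15.85
tcp_pos: [594.9, 15.6, 213.1]
tcp_rot: [-1.513, 2.75, -0.011]
force: [0.7, 0.0, -2.9]
grip_width: 0.129
t 15.85 pos [594.9  15.6 213.1] F [ 0.7  0.  -2.9] grip 11.8 tool shift [342.7 -69.3   9. ] xaxis [-0.535 -0.845  0.001] z [ 0.006 -0.005 -1.   ] q [ 0.03  0.31  1.71 -0.01  1.13  2.17]
```

```bash
python3 -m handwheel '[[[15,-3,0],[0,0,0],5],[[30,-6,0],[0,0,0],5],[[45,-9,0],[0,0,0],5],[[45,-9,0],[0,0,0],5],[[45,-9,0],[0,0,0],5],[[45,-9,0],[0,0,0],5],[[40,-8,0],[0,0,0],5],[[25,-5,0],[0,0,0],5]]' 30
python3 -c "
from h import *
go(470,-311,205)"
```

```text
time: 16.85
tcp_pos: [479.8, -271.4, 210.3]
tcp_rot: [1.517, -2.748, 0.006]
force: [-0.4, -0.2, -2.9]
grip_width: 0.129
t 16.85 pos [ 479.8 -271.4  210.3] F [-0.4 -0.2 -2.9] grip 11.9 tool shift [ 38.7 -12.8   5.4] xaxis [-0.533 -0.846  0.004] z [-0.001 -0.004 -1.   ] q [-0.51  0.24  1.8  -0.    1.1   1.62]
```

```bash
python3 -m handwheel '[[[25,-8,0],[0,0,0],5],[[12,-4,15],[0,0,0],5],[[0,0,25],[0,0,0],5],[[0,0,25],[0,0,0],5],[[0,0,20],[0,0,0],5],[[0,0,10],[0,0,0],5],[[0,0,0],[0,0,0],5]]' 30
python3 -c "
from h import *
go(470,-311,92)
cs={n:cam(n) for n in('scene','side')}
a=cs['scene']['pixels'][130:270,130:380,::-1];b=cs['side']['pixels'][190:400,180:430,::-1]
cv2.imwrite('pics/crop4.png',cv2.resize(np.vstack([a,b]),None,fx=1.7,fy=1.7,interpolation=cv2.INTER_CUBIC))"
```

```text
time: 17.73
tcp_pos: [462.2, -311.4, 105.3]
tcp_rot: [1.509, -2.747, -0.007]
force: [0.2, -0.3, -2.2]
grip_width: 0.127
t 17.73 pos [ 462.2 -311.4  105.3] F [ 0.2 -0.3 -2.2] grip 11.6 tool shift [-4.5 -6.5 13.2] xaxis [-0.536 -0.844  0.004] z [-0.009  0.001 -1.   ] q [-0.59  0.38  1.87 -0.01  0.9   1.55]
```

View pics/crop4.png

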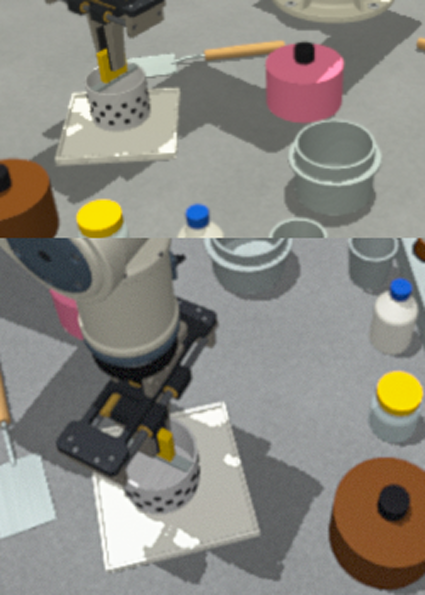

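The basket hangs upright in the white tray (scene crop (120,95)), about 8 mm toward the robot of its centre. I'll correct that and lower it gently until contact.

```bash
python3 -m handwheel '[[[-4,-6,4],[0.008,-0.004,0],5],[[0,0,5],[0,0,0],5],[[0,0,3],[0,0,0],5],[[0,0,0],[0,0,0],5]]' 30
python3 -c "
from h import *
go(470,-311,90)"
```

```text
time: 18.32
tcp_pos: [472.1, -312.3, 95.4]
tcp_rot: [-1.511, 2.751, -0.009]
force: [0.2, -0.2, -1.9]
grip_width: 0.127
t 18.32 pos [ 472.1 -312.3   95.4] F [ 0.2 -0.2 -1.9] grip 11.7 tool shift [-0.   2.5  5.4] xaxis [-0.536 -0.844 -0.   ] z [ 0.005 -0.003 -1.   ] q [-0.59  0.4   1.87  0.    0.87  1.55]
```

```bash
python3 -m handwheel '[[[0,0,3],[0,0,0],5],[[0,0,2],[0,0,0],5]]'
python3 -m handwheel '[[[0,0,2],[0,0,0],5],[[0,0,2],[0,0,0],5]]'
```

```text
time: 18.58
tcp_pos: [472.1, -312.5, 90.4]
tcp_rot: [-1.511, 2.751, -0.009]
force: [-7.4, -1.0, 19.1]
grip_width: 0.129
time: 18.82
tcp_pos: [472.2, -312.7, 90.4]
tcp_rot: [-1.511, 2.751, -0.01]
force: [-7.9, 5.2, 22.4]
grip_width: 0.13
```

Contact at TCP 90.4, and 90 was expected. Release and withdraw.

```bash
python3 -m handwheel '[[[0,0,0],[0,0,0],5],[[0,0,0],[0,0,0],15],[[0,0,0],[0,0,0],30],[[0,0,0],[0,0,0],50],[[0,0,-15],[0,0,0],60],[[0,0,-40],[0,0,0],60],[[0,0,-50],[0,0,0],60],[[0,0,-50],[0,0,0],60]]'
python3 -m handwheel '[[[40,0,-20],[0,0,0],60],[[50,0,0],[0,0,0],60],[[50,0,0],[0,0,0],60],[[0,0,0],[0,0,0],60]]'
python3 - <<'E'
from h import *
go(0,0,0)
for n in('scene','side'):
    c=cam(n);save(c,n+'9.png')
    hsv=cv2.cvtColor(c['pixels'],cv2.COLOR_RGB2HSV)
    m=(c['pixels'].max(2)<60).astype(np.uint8)
    for q in cv2.findContours(m,cv2.RETR_EXTERNAL,cv2.CHAIN_APPROX_NONE)[0]:
        a=cv2.contourArea(q)
        if 80<a<400:
            (u,v),_=cv2.minEnclosingCircle(q);p=onz(c,u,v,92);print(n,round(u),round(v),a,p.round(0)) if 440<p[0]<580 and 180<p[1]<350 else 0
    m=cv2.inRange(hsv,(18,130,60),(34,255,255))
    for q in cv2.findContours(m,cv2.RETR_EXTERNAL,cv2.CHAIN_APPROX_NONE)[0]:
        if cv2.contourArea(q)>30:
            x,y,w,h=cv2.boundingRect(q);print(n,'yellow',(x,y,w,h),onz(c,x+w/2,y+h/2,96).round(0))
E
```

```text
time: 19.82
tcp_pos: [469.9, -311.2, 249.1]
tcp_rot: [-1.512, 2.753, -0.002]
force: [0.4, -0.6, -0.3]
grip_width: 0.654
time: 20.32
tcp_pos: [395.5, -433.9, 280.4]
tcp_rot: [-1.513, 2.747, -0.023]
force: [-1.0, 1.1, 0.1]
grip_width: 0.652
t 20.32 pos [ 395.5 -433.9  280.4] F [-1.   1.1  0.1] grip 60.0 tool shift [-156.   570.5  271.1] xaxis [-0.534 -0.845  0.002] z [ 0.012 -0.01  -1.   ] q [-0.84  0.23  1.65  0.    1.24  1.3 ]
scene 440 192 129.0 [516. 275.  92.]
scene yellow (175, 247, 27, 23) [ 773. -249.   96.]
scene yellow (617, 206, 23, 29) [612. 680.  96.]
scene yellow (186, 162, 18, 24) [ 475. -313.   96.]
scene yellow (251, 155, 45, 9) [ 396. -128.   96.]
scene yellow (376, 153, 29, 12) [378. 173.  96.]
scene yellow (489, 128, 91, 45) [309. 573.  96.]
scene yellow (111, 38, 25, 13) [-566. -906.   96.]
side 285 114 82.5 [514. 275.  92.]
side yellow (265, 300, 24, 25) [ 473. -314.   96.]
side yellow (402, 268, 27, 27) [ 736. -280.   96.]
side yellow (187, 43, 22, 30) [251. 599.  96.]
```

View pics/scene9.png

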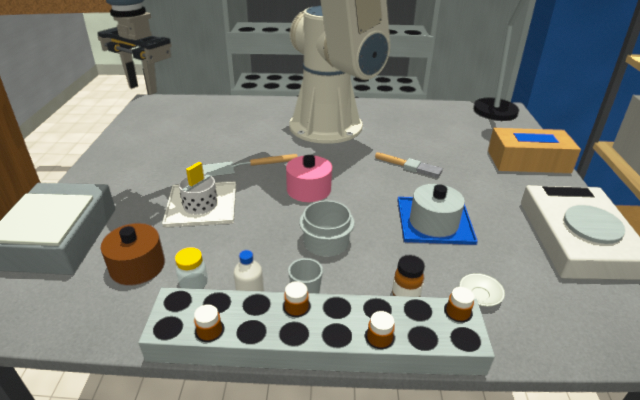

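View pics/side9.png

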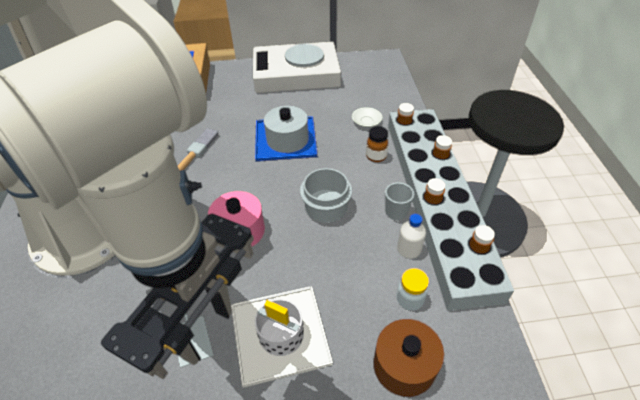

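The lid stands flat in the blue tray (scene (437,212)), the basket stands upright in the white tray (scene (198,195)), and the canister and bystanders are undisturbed. The arm is clear, so I'm handing in.

```bash
python3 -c "
from h import *
print(robot.hand_in())"
```

```text
the job is handed in; nothing more can be done
None
```

The canister is apart and the job is handed in at about 20 s of the 72 s allowed. The lid stands knob up in the blue tray and the basket stands upright in the white tray. Both were lowered to floor contact before release.

- **Lid:** the last measurement puts its knob at about (515, 275). That is about 3 mm from the blue tray's centre, measured as (512, 276), against 32 mm allowed.
- **Basket:** its grip is at about (474, −313). That is about 4 mm from the white tray's centre, measured as (470, −311), against 52 mm allowed.
- **Everything else:** the canister and all bystanders stand where they were in both final pictures, and the arm is clear of everything. I checked tilts by eye only and did not measure them.
- **Disagreements:** nothing failed. The scene and side cameras differ by up to about 8 mm on the blue tray's centre and 4 mm on the white tray's, so I used values between them. The fingers pressed down with about 20 N briefly at each touchdown.

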